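# Load the film drives into the ingest dock and stack the emptied tray

## Task

Move the four drives from the transport tray into the dock, each into the bay whose bezel has its own colour: keep them upright and lower them fully home, do not drop them in. Then pick up the emptied transport tray and set it down gently, squarely on top of the other empty tray.

Things in the scene. Friction and masses are not known exactly. Their poses are not given: they have to be found in the camera images.
- drive_red: drive in a carrier with a red top: upright aluminium slab 16 mm thick (its x), 76 wide (its y), 112 tall, 0.2 kg; top 14 mm red. Origin: centre of its underside, z up. Stands on a tray pocket floor, 8 mm above the tray's origin; its upper 75 mm is free to grip across the 16 mm. May go into a bay either way round.
- drive_yellow: drive in a carrier with a yellow top: upright aluminium slab 16 mm thick (its x), 76 wide (its y), 112 tall, 0.2 kg; top 14 mm yellow. Origin: centre of its underside, z up. Stands on a tray pocket floor, 8 mm above the tray's origin; its upper 75 mm is free to grip across the 16 mm. May go into a bay either way round.
- drive_green: drive in a carrier with a green top: upright aluminium slab 16 mm thick (its x), 76 wide (its y), 112 tall, 0.2 kg; top 14 mm green. Origin: centre of its underside, z up. Stands on a tray pocket floor, 8 mm above the tray's origin; its upper 75 mm is free to grip across the 16 mm. May go into a bay either way round.
- drive_blue: drive in a carrier with a blue top: upright aluminium slab 16 mm thick (its x), 76 wide (its y), 112 tall, 0.2 kg; top 14 mm blue. Origin: centre of its underside, z up. Stands on a tray pocket floor, 8 mm above the tray's origin; its upper 75 mm is free to grip across the 16 mm. May go into a bay either way round.
- bay_red: bay with the red bezel, in the fixed black dock (240 by 116 mm). Origin: centre of its slot floor, 12 mm above the table, z up. Slot 19.5 mm (x) by 80 (y), straight to 32 mm above the origin, then a coloured funnel opens to 35 by 94 at 49 mm; rim at 51 mm. Bays in a row along x, 54 mm pitch. A seated drive rests on the slot floor, 61 mm standing out.
- bay_yellow: bay with the yellow bezel, in the fixed black dock (240 by 116 mm). Origin: centre of its slot floor, 12 mm above the table, z up. Slot 19.5 mm (x) by 80 (y), straight to 32 mm above the origin, then a coloured funnel opens to 35 by 94 at 49 mm; rim at 51 mm. Bays in a row along x, 54 mm pitch. A seated drive rests on the slot floor, 61 mm standing out.
- bay_green: bay with the green bezel, in the fixed black dock (240 by 116 mm). Origin: centre of its slot floor, 12 mm above the table, z up. Slot 19.5 mm (x) by 80 (y), straight to 32 mm above the origin, then a coloured funnel opens to 35 by 94 at 49 mm; rim at 51 mm. Bays in a row along x, 54 mm pitch. A seated drive rests on the slot floor, 61 mm standing out.
- bay_blue: bay with the blue bezel, in the fixed black dock (240 by 116 mm). Origin: centre of its slot floor, 12 mm above the table, z up. Slot 19.5 mm (x) by 80 (y), straight to 32 mm above the origin, then a coloured funnel opens to 35 by 94 at 49 mm; rim at 51 mm. Bays in a row along x, 54 mm pitch. A seated drive rests on the slot floor, 61 mm standing out.
- tray: loose grey tray with the drives, 224 (x) by 104 (y) by 45 mm tall, 0.38 kg, flat bottom; origin: centre of underside, z up. Pockets 20 by 80, 37 deep, at x = -90, -38, 38, 90 mm. In the middle an open well (44 in x, 96 in y) with an orange grip bar across it: 44 long in x, 14 thick in y, from 8 mm up to the rim at 45 mm, 41 mm free on each side: lift by pinching it across y.
- empty_tray: identical grey tray (loose, 224 by 104 by 45 mm, same axes, pockets and orange grip bar), already empty, standing on the table. Origin: centre of its underside, z up. The other tray is to rest with its flat bottom on this one's rim, 45 mm above this origin, long sides together; either way round.

How it is judged (in metres and radians):
On the way:
1. all four drives are in the bays of their colours while the emptied tray is not yet on the other tray (horizontal distance between drive_red and bay_red below 0.008 m and z of drive_red in the frame of bay_red between -0.005 and 0.005 m and angle between each of drive_red, drive_yellow, drive_green, drive_blue's own z axis and vertical below 0.12 rad and horizontal distance between drive_yellow and bay_yellow below 0.008 m and z of drive_yellow in the frame of bay_yellow between -0.005 and 0.005 m and horizontal distance between drive_green and bay_green below 0.008 m and z of drive_green in the frame of bay_green between -0.005 and 0.005 m and horizontal distance between drive_blue and bay_blue below 0.008 m and z of drive_blue in the frame of bay_blue between -0.005 and 0.005 m and horizontal distance between tray and empty_tray above 0.12 m), for 0.2 s.
At the end, for the whole second after the job is handed in: Each drive is upright (0.12 rad) on the slot floor (5 mm) of the bay of its colour, within 8 mm of its centre; the emptied tray lies flat on the rim of the other tray (5 mm), within 15 mm and 0.15 rad of it; that tray stands on the table; all released and at rest (horizontal distance between drive_red and bay_red below 0.008 m and z of drive_red in the frame of bay_red between -0.005 and 0.005 m and angle between each of drive_red, drive_yellow, drive_green, drive_blue's own z axis and vertical below 0.12 rad and linear speed of each of drive_red, drive_yellow, drive_green, drive_blue, tray, empty_tray below 0.02 m/s and horizontal distance between drive_yellow and bay_yellow below 0.008 m and z of drive_yellow in the frame of bay_yellow between -0.005 and 0.005 m and horizontal distance between drive_green and bay_green below 0.008 m and z of drive_green in the frame of bay_green between -0.005 and 0.005 m and horizontal distance between drive_blue and bay_blue below 0.008 m and z of drive_blue in the frame of bay_blue between -0.005 and 0.005 m and horizontal distance between tray and empty_tray below 0.015 m and z of tray in the frame of empty_tray between 0.04 and 0.05 m and angle between each of tray, empty_tray's own z axis and vertical below 0.05 rad and angle between the x axis of tray and the x axis of empty_tray, either way round below 0.15 rad and height (world z) of empty_tray below 0.005 m); the robot touches nothing.
It fails at once if a drive was tipped over (more than 0.5 rad from upright) (angle between any of drive_red, drive_yellow, drive_green, drive_blue's own z axis and vertical above 0.5 rad).
It fails at once if a drive was dropped (moving faster than 0.6 m/s with its underside less than 40 mm above the table) ((linear speed of drive_red above 0.6 m/s and height (world z) of drive_red below 0.04 m) or (linear speed of drive_yellow above 0.6 m/s and height (world z) of drive_yellow below 0.04 m) or (linear speed of drive_green above 0.6 m/s and height (world z) of drive_green below 0.04 m) or (linear speed of drive_blue above 0.6 m/s and height (world z) of drive_blue below 0.04 m)).
It fails at once if the tray was dropped (moving faster than 0.6 m/s with its underside less than 60 mm above the table) (linear speed of tray above 0.6 m/s and height (world z) of tray below 0.06 m).
It also fails if it takes over 128 s, if anything falls off the work surface, if the arm or the gripper's body presses on something with over 40 N, if the wrist force passes 120 N, or if a joint passes its speed limit or range.

## Robot

A 7-joint arm with a two-finger parallel gripper is mounted at the origin on the work surface. World frame = base frame: x ahead of the robot, y to its left, z up, the work surface at z = 0. Lengths are in mm, angles in rad, forces in N, time in s.
With the tool pointing down it reaches from about 400 to 875 mm from the base axis. Payload 4.4 kg.
Tool frame: the origin (TCP) lies midway between the tips of the shut fingers; the grasp point (between the pads) lies ctrl.grip_depth behind it (ctrl.grip_depth is the distance from the TCP to the grasp point, in mm); z points along the fingers, y is the line along which they close (so a half turn about z gives the same grasp; the last joint's range is limited). The gripper opens to 85 mm and grips with 20 to 120 N. Pads are 22 mm wide; open, the fingers measure 114 mm over their backs; the gripper's body (76 mm by 85 mm) begins 54 mm behind the grasp point. The pads swing forward as they close: fully open they stand 13 mm farther back than shut.
Start: joints at [1.204, 0.628, 0.038, 1.517, -0.027, 0.996, -0.02], TCP at [192.613, -620.821, 231.313] pointing down, gripper open.
Joint ranges: [-3.06, 3.06], [-0.37, 2.12], [-1.25, 1.32], [0.18, 2.47], [-1.1, 4.24], [0.23, 1.98], [-2.94, 2.94]. Speed limits (rad/s): [2.57, 2.57, 3.14, 3.14, 3.14, 3.14, 3.14].

## Interface

Orientations are given as [roll, pitch, yaw] about the fixed x, y, z axes, in that order (R = Rz(yaw) Ry(pitch) Rx(roll)).
In Python, from cell import ctrl gives the robot as it stands.
- The arm moves only by the tool carry_out, never from a script. Its argument "deltas" is one flat list of numbers, 7 for each row, row after row: the turn, a rotation vector about the tool's x, y, z in degrees, then the shift along the tool's x, y, z in m, then the closure, from -1 (fully open) to 1 (shut). In form: [wx, wy, wz, dx, dy, dz, claw, wx, wy, wz, dx, dy, dz, claw, ...]. A call has 1 to 12 rows; each row shifts and turns the commanded pose from where the row before left it, along the tool's axes as they then stand; what a row does not reach is not made up. A row lasts 1/8 s, in which the tool goes at most 62.5 mm and 10.7 degrees, less where a joint would pass 70% of its speed; a pose out of reach is approached as far as the arm can. A call with a gripper value outside its range is refused whole. The fingers move at their own pace and stop on an object; the grip force is fixed at half the most. Time passes only in rows, so rows that do not move let the fingers close. It gives the time, the measured TCP pose, the force, the opening and the grip force at its end, in the units of the state.
- ctrl.read_state(): the state, without advancing time (a new reading comes with each control period).
- ctrl.get_image(name): name is "scene" or "side" or "wrist"; returns the picture (480x640x3 uint8, red, green, blue); there is no depth.
- ctrl.calibration(name): a dict with "mtx" (3x3 intrinsics, pixels), "R" (3x3) and "t" (3): a world point X has camera coordinates R X + t. Camera axes: x right, y down, z forward; pixel columns grow to the right and rows downward; lengths in mm; the calibration is good to about 2 mm. A picture is of the moment at which its call begins: read the wrist's pose just before it. calibration takes no time and is no camera call; for the wrist camera it gives the pose at the moment of the call.
- ctrl.finish_job(): hands the job in; it is judged then, once.
The state is a dict: "clock": time; "qpos": joint angles; "qd": joint speeds; "tau": joint torques, N m; "eef_pos": TCP position; "tool_rot": TCP orientation; "force": force on the tool from outside, world axes, zero at the start; "torque": the same for the moment, N m; "width": finger opening in mm; "gripper_force": force on a finger pad.
Only numpy, scipy, OpenCV 4.12 (cv2) and the standard library are available. Lean on these libraries where they do the work, as an engineer would, in place of code of your own. Each camera call takes 0.05 s, during which the arm holds its last target. There are 200 camera calls.

## Working session

There is one attempt and no reset: what is moved stays moved. The work goes in short steps, Python scripts to look and compute and a tool call to move; the robot and the scene stay as the last step left them, time stands still between calls to the robot, and variables do not carry over. Pictures are saved under pics/ and viewed, at most 14 in all, crops included, and the job is handed in when it is done.

Besides the shell and the picture viewer there is one more tool, called after "Call:" in YAML: its name, and indented under it one key for each argument. carry_out: Moves the arm, as the interface text tells. Its arguments: {"type":"object","properties":{"deltas":{"type":"array"}},"required":["deltas"]}

```bash
ls; mkdir -p pics; python3 - <<'E'
from cell import ctrl
import cv2
s=ctrl.read_state(); print(s, ctrl.grip_depth)
for n in ["scene","side"]:
    c=ctrl.calibration(n); print(n,c)
    cv2.imwrite(f"pics/{n}0.png",ctrl.get_image(n)[:,:,::-1])
E
```

```text
pics
{'clock': 0.0, 'qpos': array([ 1.20415527,  0.62931118,  0.03844997,  1.51837462, -0.02700469,
        0.99633014, -0.02001112]), 'qd': array([ 5.37116095e-04, -1.10922930e-04, -7.59911343e-05, -1.40444282e-03,
       -1.92693334e-03, -1.71019675e-03,  9.31662989e-04]), 'tau': array([-5.79369098e-04, -5.63405085e+01,  1.22572806e+00, -1.93451142e+01,
        1.09319069e-02,  1.05787633e-02, -8.66778649e-07]), 'eef_pos': array([ 192.44603692, -620.19156348,  230.40978862]), 'tool_rot': array([-3.13968771e+00,  2.45202445e-05,  3.00820775e-01]), 'force': array([ 0.09483392, -0.57478848,  0.87972869]), 'torque': array([-0.04287272,  0.04413009, -0.04990837]), 'gripper_force': 0.0, 'width': 85.28879843604243} 18.700000000000003
scene {'mtx': array([[435.05669217,   0.        , 323.17596843],
       [  0.        , 435.05669217, 242.60789345],
       [  0.        ,   0.        ,   1.        ]]), 'R': array([[-0.8220764 ,  0.56931639, -0.0083216 ],
       [ 0.35483092,  0.50082599, -0.78947346],
       [-0.44529251, -0.65196026, -0.61372828]]), 't': array([ 421.23869522, -152.16912339,  927.1868337 ])}
side {'mtx': array([[488.91825364,   0.        , 320.79155748],
       [  0.        , 488.91825364, 243.27113247],
       [  0.        ,   0.        ,   1.        ]]), 'R': array([[ 0.96270286, -0.27004636, -0.01667804],
       [-0.19709694, -0.65774212, -0.72699939],
       [ 0.18535369,  0.70317158, -0.68643553]]), 't': array([-515.04242671,  132.04148567,  798.63511038])}
```

View pics/scene0.png

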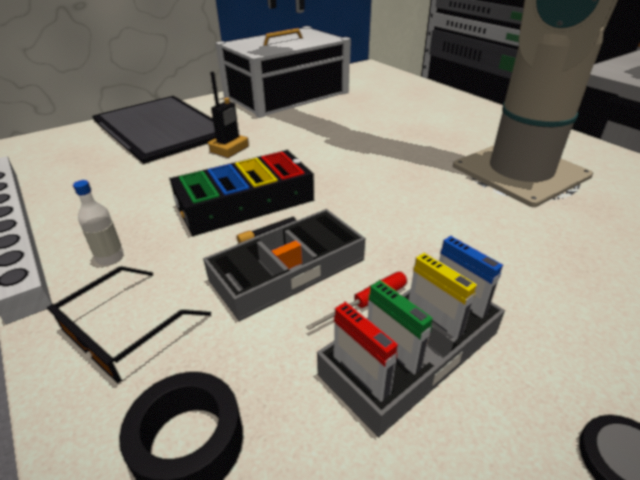

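View pics/side0.png

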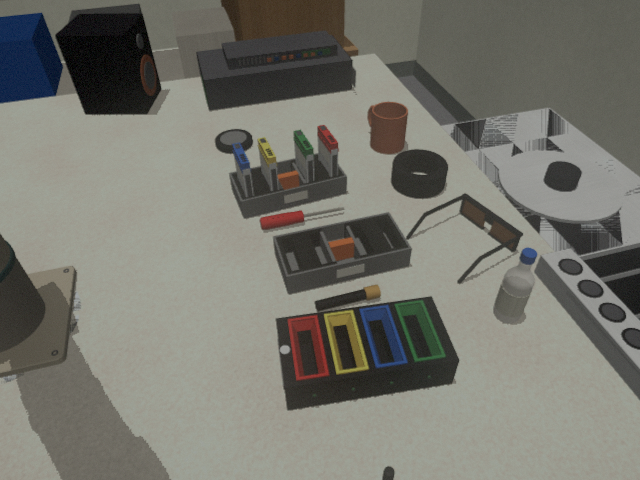

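The scene view shows the loaded tray with the drives in order red (365,332), green (400,308), yellow (445,278), blue (472,258). The empty tray is at (287,262) and the dock at (242,185). In the side view the bezels run red, yellow, blue, green from (307,347) to (420,330).

```bash
cat > h.py <<'E'
from cell import ctrl
import numpy as np, cv2
COL={'red':[(0,8),(172,180)],'yellow':[(22,33)],'green':[(45,85)],'blue':[(105,125)],'orange':[(8,16)]}
def mask(img,c,smin=110,vmin=50):
    h=cv2.cvtColor(img,cv2.COLOR_RGB2HSV); m=0
    for a,b in COL[c]: m=m|cv2.inRange(h,(a,smin,vmin),(b,255,255))
    return m
def cast(cal,uv,z):
    K,R,t=cal['mtx'],cal['R'],cal['t']
    uv=np.atleast_2d(uv).astype(float)
    d=np.c_[(uv-K[:2,2])/[K[0,0],K[1,1]],np.ones(len(uv))]@R
    o=-R.T@t
    return o+d*((z-o[2])/d[:,2])[:,None]
def blobs(m,amin=60):
    cs,_=cv2.findContours(m,cv2.RETR_EXTERNAL,cv2.CHAIN_APPROX_NONE)
    return sorted([c for c in cs if cv2.contourArea(c)>amin],key=lambda c:-cv2.contourArea(c))
def rect(cal,c,z):
    "contour cast on plane z -> min-area rectangle in world: centre, sizes (long,short), yaw of the short side mod pi"
    P=cast(cal,c[:,0,:],z)[:,:2].astype(np.float32)
    ctr,(w,h),a=cv2.minAreaRect(P)
    a=np.deg2rad(a)
    if w>h: w,h,a=h,w,a+np.pi/2
    return np.round(ctr,1),(round(h,1),round(w,1)),round((a+np.pi/2)%np.pi-np.pi/2,3)
E
python3 - <<'E'
from h import *
for n in ["scene","side"]:
    img=cv2.imread(f"pics/{n}0.png")[:,:,::-1].copy(); cal=ctrl.calibration(n)
    for c in COL:
        for b in blobs(mask(img,c))[:4]:
            uv=b[:,0].mean(0)
            print(n,c,uv.round(),cv2.contourArea(b),'z62',*rect(cal,b,62),'z118',*rect(cal,b,118),'z45',cast(cal,uv,45)[0].round())
E
```

```text
scene red [365. 333.] 1716.0 z62 [586.9 189.4] (98.0, 34.6) 0.088 z118 [619.3 225.5] (83.9, 29.6) 0.088 z45 [577. 183.  45.]
scene red [282. 165.] 681.5 z62 [ 455.2 -218.2] (109.0, 52.4) -0.087 z118 [ 506.5 -123.6] (93.4, 44.9) -0.087 z45 [ 441. -245.   45.]
scene red [395. 280.] 269.0 z62 [496.4 148.2] (32.3, 27.0) 1.559 z118 [541.8 190.1] (27.6, 23.1) 1.559 z45 [484. 134.  45.]
scene red [363. 297.] 181.5 z62 [552.5 144.4] (38.9, 17.2) -0.766 z118 [589.9 186.9] (33.3, 14.7) -0.766 z45 [541. 134.  45.]
scene yellow [445. 277.] 1435.5 z62 [441.8 176.2] (97.7, 44.7) 0.098 z118 [495.1 214.1] (83.7, 38.3) 0.098 z45 [425. 169.  45.]
scene yellow [256. 172.] 751.0 z62 [ 509.4 -224. ] (109.8, 52.3) -0.106 z118 [ 553.  -128.6] (94.1, 44.8) -0.106 z45 [ 497. -250.   45.]
scene green [402. 309.] 1305.0 z62 [527.3 184.3] (95.7, 36.9) 0.087 z118 [568.3 221.1] (82.0, 31.6) 0.087 z45 [515. 179.  45.]
scene green [199. 187.] 762.5 z62 [ 616.9 -235.3] (103.2, 48.4) -0.113 z118 [ 645.  -138.3] (88.4, 41.5) -0.113 z45 [ 609. -262.   45.]
scene blue [299.  20.] 4975.0 z62 [ -168.5 -1315.9] (1106.6, 79
[... 1588 characters left out ...]
3.  205.8] (73.8, 15.6) 0.089 z45 [441. 323.  45.]
side blue [529. 253.] 92.5 z62 [ 854.  -147.3] (22.2, 21.1) -1.061 z118 [ 807.1 -192.8] (20.0, 19.0) -1.061 z45 [ 868. -133.   45.]
side orange [281.  16.] 1211.0 z62 [ 722.1 1117.2] (370.2, 325.8) 0.037 z118 [688.1 948.2] (334.1, 294.0) 0.037 z45 [ 711. 1142.   45.]
side orange [342. 248.] 392.5 z62 [562.5 -48.8] (46.7, 42.1) 0.023 z118 [ 544.  -103.9] (42.1, 38.0) 0.023 z45 [566. -31.  45.]
side orange [289. 179.] 264.5 z62 [519.8 169.9] (52.6, 41.7) 0.069 z118 [505.5  93.4] (47.5, 37.6) 0.069 z45 [522. 194.  45.]
side orange [147.  77.] 139.0 z62 [255.3 762.7] (269.2, 35.5) 0.037 z118 [266.8 628.3] (242.9, 32.0) 0.037 z45 [251. 784.  45.]
```

```bash
cat >> h.py <<'E'
from scipy.spatial.transform import Rotation as Ro
def plan(x,y,z,yaw,state=None):
    "turn first, then shift: rotvec in deg in the tool frame, shift in m in the turned tool frame"
    s=state or ctrl.read_state()
    R0=Ro.from_euler('xyz',s['tool_rot']); R1=Ro.from_euler('xyz',[np.pi,0,yaw])
    print('turn',((R0.inv()*R1).as_rotvec(degrees=True)).round(2),'shift m',(R1.inv().apply(np.array([x,y,z])-s['eef_pos'])/1000).round(4),
      'at',s['eef_pos'].round(1),s['tool_rot'].round(3),'t',round(s['clock'],1),'F',s['force'].round(1),'w',round(s['width'],1),'q',s['qpos'].round(2))
E
python3 -c "
from h import *
plan(530,-235,330,1.463)"
```

```text
turn [-9.000e-02 -6.000e-02 -6.659e+01] shift m [ 0.4193  0.2941 -0.0995] at [ 192.5 -620.3  230.5] [-3.14  -0.     0.301] t 0.1 F [-0.4 -0.5  0.7] w 85.3 q [ 1.2   0.63  0.04  1.52 -0.03  1.   -0.02]
```

Call:
carry_out:
  deltas: [0,0,-9.5,0,0,-0.014,-1,0,0,-9.5,0,0,-0.014,-1,0,0,-9.5,0,0,-0.014,-1,0,0,-9.5,0,0,-0.014,-1,0,0,-9.5,0,0,-0.014,-1,0,0,-9.5,0,0,-0.014,-1,0,0,-9.5,0,0,-0.014,-1]

```text
clock: 0.98
eef_pos: [192.4, -620.5, 329.2]
tool_rot: [-3.141, -0.001, 1.467]
force: [-0.4, -0.6, -0.6]
width: 85.2
gripper_force: 0.0
```

Call:
carry_out:
  deltas: [0,0,0,0.042,0.0294,0,0.05,0,0,0,0.042,0.0294,0,0.05,0,0,0,0.042,0.0294,0,0.05,0,0,0,0.042,0.0294,0,0.05,0,0,0,0.042,0.0294,0,0.05,0,0,0,0.042,0.0294,0,0.05,0,0,0,0.042,0.0294,0,0.05,0,0,0,0.042,0.0294,0,0.05,0,0,0,0.042,0.0294,0,0.05,0,0,0,0.042,0.0294,0,0.05,0,0,0,0,0,0,0.05]

```text
clock: 2.35
eef_pos: [533.4, -230.1, 329.0]
tool_rot: [3.141, -0.003, 1.47]
force: [-0.3, -0.3, -0.3]
width: 41.0
gripper_force: 0.0
```

```bash
python3 - <<'E'
from h import *
plan(530,-235,330,1.463); cal=ctrl.calibration("wrist"); img=ctrl.get_image("wrist")
cv2.imwrite("pics/w1.png",img[:,:,::-1]); np.savez("w1.npz",**cal)
print(cal)
for c in ['red','yellow','green','blue']:
    for b in blobs(mask(img,c),400)[:2]: print(c,b[:,0].mean(0).round(),cv2.contourArea(b),*rect(cal,b,62))
E
```

```text
turn [ 0.05 -0.19  0.4 ] shift m [-0.0053 -0.0028 -0.001 ] at [ 533.4 -230.1  329. ] [ 3.141e+00 -3.000e-03  1.470e+00] t 2.4 F [-0.3 -0.3 -0.3] w 41.0 q [ 0.61  0.45 -0.38  1.57  0.17  1.15  0.09]
{'mtx': array([[391.6786144 ,   0.        , 323.89362872],
       [  0.        , 391.6786144 , 239.84038875],
       [  0.        ,   0.        ,   1.        ]]), 'R': array([[ 9.95058880e-01, -9.92855375e-02, -4.55007842e-04],
       [-9.41412315e-02, -9.44937979e-01,  3.13416087e-01],
       [-3.15476389e-02, -3.11824626e-01, -9.49615790e-01]]), 't': array([-552.60302746, -239.0942329 ,  418.71472564])}
red [248. 188.] 4141.0 [ 452.6 -221.7] (105.0, 46.7) -0.11
yellow [299. 188.] 4114.5 [ 506.3 -227.5] (103.8, 46.4) -0.102
green [402. 189.] 3993.0 [ 614.1 -238.7] (103.0, 45.5) -0.106
blue [350. 188.] 4065.0 [ 560.5 -232.9] (103.7, 46.0) -0.099
blue [622. 152.] 692.0 [ 841.5 -220.9] (36.7, 25.5) 1.242
```

View pics/w1.png

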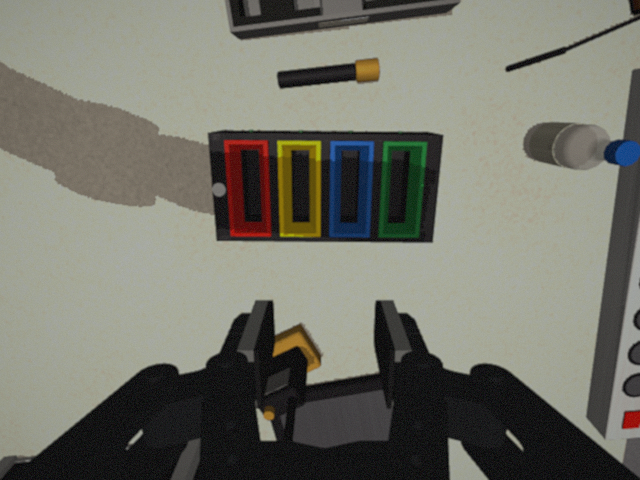

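Wrist view: the bezels are red (248,188), yellow (299,188), blue (350,188) and green (402,189). The measured pitch is 54.1 mm, which matches. Next I look at the loaded tray.

```bash
python3 -c "
from h import *
plan(527,190,340,1.659)"
```

```text
turn [ -0.03  -0.06 -11.06] shift m [ 0.422   0.0328 -0.0112] at [ 531.5 -233.2  328.8] [-3.141e+00 -1.000e-03  1.466e+00] t 2.4 F [-0.1 -0.8 -0. ] w 41.1 q [ 0.61  0.45 -0.37  1.57  0.18  1.15  0.09]
```

Call:
carry_out:
  deltas: [0,0,-5.5,0,0,-0.005,0.05,0,0,-5.5,0,0,-0.006,0.05,0,0,0,0.047,0.0036,0,0.05,0,0,0,0.047,0.0036,0,0.05,0,0,0,0.047,0.0036,0,0.05,0,0,0,0.047,0.0036,0,0.05,0,0,0,0.047,0.0036,0,0.05,0,0,0,0.047,0.0036,0,0.05,0,0,0,0.047,0.0036,0,0.05,0,0,0,0.047,0.0036,0,0.05,0,0,0,0.046,0.0036,0,0.05,0,0,0,0,0,0,0.05]

```text
clock: 3.9
eef_pos: [527.3, 190.8, 340.2]
tool_rot: [-3.141, -0.002, 1.658]
force: [-0.5, -0.2, -0.0]
width: 40.4
gripper_force: 0.0
```

Call:
carry_out:
  deltas: [0,0,0,0,0,0,0.05,0,0,0,0,0,0,0.05]

```text
clock: 4.15
eef_pos: [528.6, 185.4, 340.2]
tool_rot: [-3.141, 0.001, 1.65]
force: [0.4, -0.6, 0.8]
width: 40.7
gripper_force: 0.0
```

```bash
python3 - <<'E'
from h import *
plan(527,190,340,1.659); cal=ctrl.calibration("wrist"); img=ctrl.get_image("wrist")
cv2.imwrite("pics/w2.png",img[:,:,::-1])
for c in ['red','yellow','green','blue']:
    for b in blobs(mask(img,c),300)[:2]: print(c,b[:,0].mean(0).round(),cv2.contourArea(b),*rect(cal,b,120))
for b in blobs(mask(img,'orange'),200)[:3]: print('orange',b[:,0].mean(0).round(),cv2.contourArea(b),*rect(cal,b,45))
E
```

```text
turn [-0.01  0.08 -0.52] shift m [ 0.0047 -0.0012  0.0002] at [528.6 185.4 340.2] [-3.141e+00  1.000e-03  1.650e+00] t 4.2 F [ 0.4 -0.6  0.8] w 40.7 q [-0.04  0.43 -0.52  1.61  0.23  1.16 -0.53]
red [416. 165.] 1721.5 [609.5 222.1] (75.9, 20.3) 0.09
red [287. 235.] 1194.5 [494.  146.4] (65.6, 20.1) 1.57
yellow [281. 166.] 1625.5 [485.5 211.2] (76.1, 19.9) 0.096
green [362. 165.] 1476.5 [559.7 217.7] (74.9, 18.2) 0.081
blue [226. 166.] 1668.5 [435.5 206.6] (75.0, 20.2) 0.09
orange [592.  54.] 8836.0 [788.1 336.3] (119.6, 104.1) -1.491
orange [343. 334.] 727.5 [568.1  -4.8] (44.5, 35.5) 1.541
orange [322. 158.] 578.0 [522.2 214.2] (43.2, 17.4) -1.49
```

View pics/w2.png

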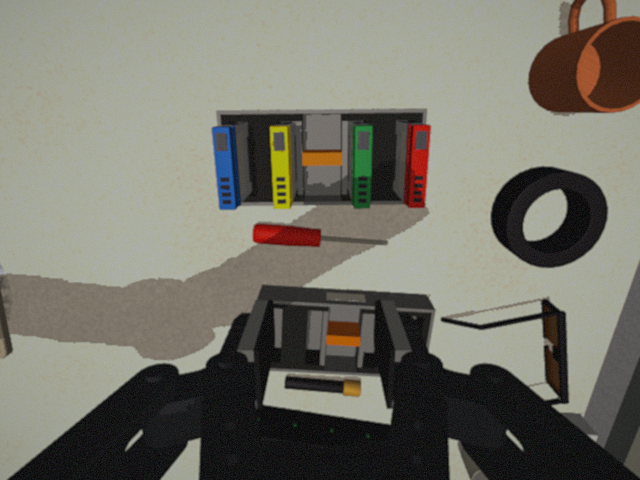

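Wrist view: the drive tops are blue (226,166), yellow (281,166), green (362,165) and red (416,165). The tray's grip bar is at (322,158), which puts the tray centre near (522.5, 214.3) with yaw 0.089. That agrees with the pocket pitch. I start with red.

```bash
cat >> h.py <<'E'
A=.089; TC=np.array([522.5,214.3]); DC=np.array([533.9,-230.0]); B=-.1045
def drv(c): return TC+{'blue':-90,'yellow':-38,'green':38,'red':90}[c]*np.array([np.cos(A),np.sin(A)])
def bay(c): return DC+{'red':-81,'yellow':-27,'blue':27,'green':81}[c]*np.array([np.cos(B),np.sin(B)])
YT=np.pi/2+A; YD=np.pi/2+B
E
python3 -c "
from h import *
plan(*drv('red'),140,YT)"
```

```text
turn [-0.01  0.06 -0.55] shift m [0.029  0.0865 0.2002] at [528.6 185.7 340.2] [-3.141e+00  1.000e-03  1.650e+00] t 4.2 F [ 0.3 -0.3  0.2] w 40.2 q [-0.04  0.43 -0.52  1.61  0.23  1.16 -0.53]
```

Call:
carry_out:
  deltas: [0,0,-0.5,0.007,0.0217,0.01,0.05,0,0,0,0.007,0.0217,0.04,0.05,0,0,0,0.007,0.0217,0.05,0.05,0,0,0,0.008,0.0217,0.05,0.05,0,0,0,0,0,0.05,0.05,0,0,0,0,0,0,0.05,0,0,0,0,0,0,0.05,0,0,0,0,0,0,0.05]

```text
clock: 5.2
eef_pos: [613.6, 224.9, 143.3]
tool_rot: [3.137, -0.001, 1.662]
force: [0.7, -0.4, 0.3]
width: 40.5
gripper_force: 0.0
```

```bash
python3 - <<'E'
from h import *
plan(*drv('red'),71,YT); cv2.imwrite("pics/w3.png",ctrl.get_image("wrist")[:,:,::-1])
E
```

```text
turn [ 0.27 -0.07  0.1 ] shift m [-0.0024 -0.0017  0.0723] at [613.6 224.9 143.3] [ 3.137e+00 -1.000e-03  1.662e+00] t 5.2 F [ 0.7 -0.4  0.3] w 40.5 q [-0.15  0.76 -0.43  1.59  0.38  0.88 -0.63]
```

View pics/w3.png

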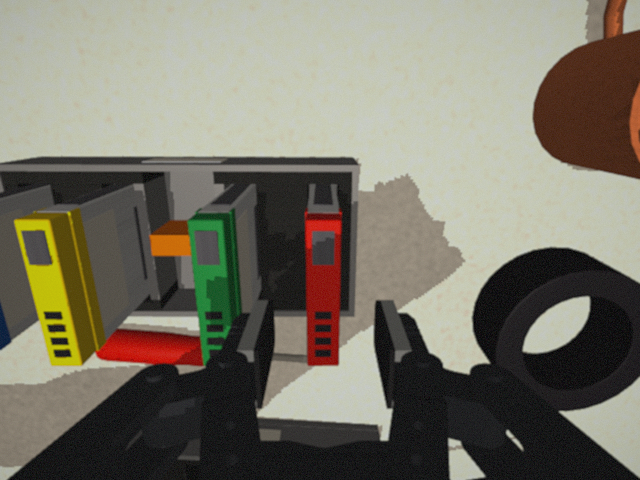

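The red drive sits centred between the fingers: the drive spans columns 307–341 and the fingers are at 265 and 380. I descend and grip.

Call:
carry_out:
  deltas: [0,0,0,-0.002,-0.0017,0.018,0.05,0,0,0,0,0,0.018,0.05,0,0,0,0,0,0.018,0.05,0,0,0,0,0,0.018,0.05,0,0,0,0,0,0,0.05,0,0,0,0,0,0,0.05,0,0,0,0,0,0,1,0,0,0,0,0,0,1,0,0,0,0,0,0,1,0,0,0,0,0,0,1,0,0,0,0,0,0,1]

```text
clock: 6.62
eef_pos: [613.5, 224.3, 74.6]
tool_rot: [3.134, -0.002, 1.661]
force: [-6.3, -4.2, 40.3]
width: 15.7
gripper_force: 59.7
```

```bash
python3 -c "
from h import *
plan(*drv('red'),200,YT);print(drv('red'))"
```

```text
turn [ 0.44 -0.11  0.09] shift m [-0.0019 -0.0015 -0.1254] at [613.5 224.3  74.6] [ 3.134e+00 -2.000e-03  1.661e+00] t 6.6 F [-6.3 -4.2 40.3] w 15.7 q [-0.17  0.84 -0.39  1.63  0.43  0.75 -0.67]
[612.14379022 222.29942965]
```

Call:
carry_out:
  deltas: [0,0,0,0,0,-0.01,1,0,0,0,0,0,-0.03,1,0,0,0,0,0,-0.035,1,0,0,0,0,0,-0.035,1,0,0,0,0,0,-0.03,1,0,0,0,0,0,0,1,0,0,0,0,0,0,1]

```text
clock: 7.5
eef_pos: [609.6, 221.6, 206.2]
tool_rot: [-3.139, 0.001, 1.662]
force: [-1.0, -0.0, -1.6]
width: 15.1
gripper_force: 59.7
```

```bash
python3 -c "
from h import *
plan(*bay('red'),210,YD)"
```

```text
turn [-0.17  0.09 11.22] shift m [-0.457  -0.1092 -0.0038] at [609.6 221.6 206.2] [-3.139e+00  1.000e-03  1.662e+00] t 7.5 F [-1.  -0.  -1.6] w 15.1 q [-0.13  0.69 -0.46  1.54  0.34  1.   -0.59]
```

Call:
carry_out:
  deltas: [0,0,5.6,0,0,-0.002,1,0,0,5.6,0,0,-0.002,1,0,0,0,-0.045,-0.0107,0,1,0,0,0,-0.046,-0.011,0,1,0,0,0,-0.046,-0.011,0,1,0,0,0,-0.046,-0.011,0,1,0,0,0,-0.046,-0.011,0,1,0,0,0,-0.046,-0.011,0,1,0,0,0,-0.046,-0.011,0,1,0,0,0,-0.046,-0.011,0,1,0,0,0,-0.045,-0.011,0,1,0,0,0,-0.045,-0.011,0,1]

```text
clock: 9.0
eef_pos: [452.2, -221.9, 210.6]
tool_rot: [-3.139, -0.001, 1.467]
force: [0.3, -0.6, -2.0]
width: 15.5
gripper_force: 59.4
```

Call:
carry_out:
  deltas: [0,0,0,0,0,0,1,0,0,0,0,0,0,1,0,0,0,0,0,0,1,0,0,0,0,0,0,1]

```text
clock: 9.5
eef_pos: [454.3, -219.7, 212.2]
tool_rot: [-3.141, -0.0, 1.469]
force: [-0.7, -0.2, -2.0]
width: 15.4
gripper_force: 59.4
```

```bash
python3 - <<'E'
from h import *
plan(*bay('red'),150,YD); cal=ctrl.calibration("wrist"); img=ctrl.get_image("wrist")
cv2.imwrite("pics/w4.png",img[:,:,::-1])
for c in ['red','yellow','green','blue']:
    for b in blobs(mask(img,c),300)[:2]: print(c,b[:,0].mean(0).round(),cv2.contourArea(b),*rect(cal,b,63),bay(c))
E
```

```text
turn [-0.01 -0.03  0.14] shift m [-0.002  -0.0007  0.0622] at [ 454.3 -219.7  212.2] [-3.141 -0.     1.469] t 9.5 F [-0.7 -0.2 -2. ] w 15.4 q [ 0.7   0.48 -0.44  1.93  0.28  0.79  0.01]
red [324. 299.] 15965.0 [ 444.4 -305.5] (273.1, 48.8) -0.099 [ 453.3418678  -221.55089733]
yellow [394. 217.] 7481.0 [ 506.7 -226.9] (104.2, 46.1) -0.106 [ 507.04728927 -227.18363244]
green [534. 218.] 7456.0 [ 613.9 -238.7] (103.6, 46.0) -0.107 [ 614.4581322  -238.44910267]
blue [464. 217.] 7547.0 [ 560.3 -232.6] (103.6, 46.2) -0.106 [ 560.75271073 -232.81636756]
```

View pics/w4.png

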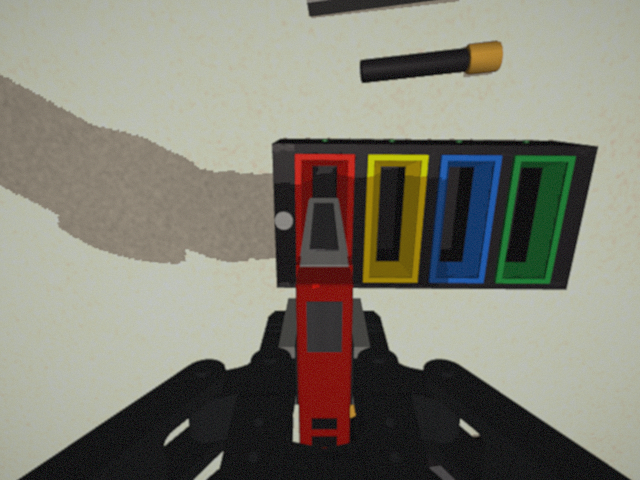

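The view confirms the bays within 0.5 mm, and the red drive (column 324) is aligned with its bay. I lower it in stages.

Call:
carry_out:
  deltas: [0,0,0,-0.002,-0.0007,0.02,1,0,0,0,0,0,0.025,1,0,0,0,0,0,0.025,1,0,0,0,0,0,0.015,1,0,0,0,0,0,0.01,1,0,0,0,0,0,0.01,1,0,0,0,0,0,0.008,1,0,0,0,0,0,0,1,0,0,0,0,0,0,1]

```text
clock: 10.68
eef_pos: [454.0, -220.9, 99.4]
tool_rot: [3.14, -0.002, 1.468]
force: [1.8, 5.3, -5.2]
width: 15.3
gripper_force: 59.8
```

```bash
python3 -c "
from h import *
plan(*bay('red'),79,YD)"
```

```text
turn [ 0.08 -0.13  0.1 ] shift m [-0.0007 -0.0006  0.0204] at [ 454.  -220.9   99.4] [ 3.140e+00 -2.000e-03  1.468e+00] t 10.7 F [ 1.8  5.3 -5.2] w 15.3 q [ 0.62  0.65 -0.33  2.03  0.4   0.53 -0.1 ]
```

Call:
carry_out:
  deltas: [0,0,0,0,0,0.006,1,0,0,0,0,0,0.006,1,0,0,0,0,0,0.005,1,0,0,0,0,0,0.003,1,0,0,0,0,0,0.002,1,0,0,0,0,0,0,1,0,0,0,0,0,0,1]

```text
clock: 11.55
eef_pos: [454.4, -220.5, 78.7]
tool_rot: [3.139, -0.002, 1.468]
force: [-0.3, 8.4, 8.8]
width: 15.6
gripper_force: 61.6
```

Call:
carry_out:
  deltas: [0,0,0,0,0,0,0.05,0,0,0,0,0,0,0.05,0,0,0,0,0,0,0.05,0,0,0,0,0,-0.02,0.05,0,0,0,0,0,-0.035,0.05,0,0,0,0,0,-0.04,0.05,0,0,0,0,0,-0.04,0.05,0,0,-5.5,0,0,0,0.05,0,0,-5.5,0,0,0,0.05,0,0,0,0,0,0,0.05]

```text
clock: 12.8
eef_pos: [452.8, -223.1, 212.3]
tool_rot: [-3.141, 0.0, 1.657]
force: [0.4, -0.7, 0.9]
width: 40.5
gripper_force: 0.0
```

```bash
python3 - <<'E'
from h import *
plan(*drv('green'),150,YT)
cal=ctrl.calibration("wrist"); img=ctrl.get_image("wrist")
for b in blobs(mask(img,'red'),300)[:2]: print(*rect(cal,b,124),*rect(cal,b,63),bay('red'))
E
```

```text
turn [-0.01  0.   -0.16] shift m [0.4295 0.1463 0.0623] at [ 452.8 -223.1  212.3] [-3.141  0.     1.657] t 12.8 F [ 0.4 -0.7  0.9] w 40.5 q [ 0.75  0.49 -0.5   1.93  0.32  0.8   0.16]
[ 450.6 -211.7] (96.2, 36.2) -0.108 [ 452.1 -229.9] (121.6, 45.7) -0.108 [ 453.3418678  -221.55089733]
```

Call:
carry_out:
  deltas: [0,0,0,0.043,0.0146,0,0.05,0,0,0,0.043,0.0146,0,0.05,0,0,0,0.043,0.0146,0,0.05,0,0,0,0.043,0.0146,0,0.05,0,0,0,0.043,0.0146,0,0.05,0,0,0,0.043,0.0146,0,0.05,0,0,0,0.043,0.0146,0,0.05,0,0,0,0.043,0.0146,0,0.05,0,0,0,0.043,0.0146,0,0.05,0,0,0,0.0425,0.0149,0.02,0.05,0,0,0,0,0,0.04,0.05,0,0,0,0,0,0,0.05]

```text
clock: 14.35
eef_pos: [558.7, 216.8, 149.4]
tool_rot: [-3.135, 0.003, 1.659]
force: [-0.1, -0.8, 0.2]
width: 40.2
gripper_force: 0.0
```

Call:
carry_out:
  deltas: [0,0,0,0,0,0,0.05,0,0,0,0,0,0,0.05]

```text
clock: 14.6
eef_pos: [562.2, 217.6, 154.0]
tool_rot: [3.139, -0.001, 1.657]
force: [0.2, -0.2, -0.8]
width: 40.2
gripper_force: 0.0
```

```bash
python3 - <<'E'
from h import *
plan(*drv('green'),74,YT)
cal=ctrl.calibration("wrist"); img=ctrl.get_image("wrist")
for b in blobs(mask(img,'green'),300)[:1]: print(*rect(cal,b,120),drv('green'),b[:,0].min(0),b[:,0].max(0))
E
```

```text
turn [ 0.15 -0.03 -0.16] shift m [ 0.0002 -0.0018  0.08  ] at [562.2 217.6 154. ] [ 3.139e+00 -1.000e-03  1.657e+00] t 14.6 F [ 0.2 -0.2 -0.8] w 40.2 q [-0.14  0.69 -0.45  1.72  0.39  0.82 -0.68]
[558.9 219.1] (79.7, 16.3) 0.082 [560.34960032 217.67753696] [302 199] [336 348]
```

Call:
carry_out:
  deltas: [0,0,0,0,-0.0025,0.02,0.05,0,0,0,0,0,0.025,0.05,0,0,0,0,0,0.02,0.05,0,0,0,0,0,0.015,0.05,0,0,0,0,0,0,0.05,0,0,0,0,0,0,0.05,0,0,0,0,0,-0.002,1,0,0,0,0,0,-0.001,1,0,0,0,0,0,0,1,0,0,0,0,0,0,1,0,0,0,0,0,0,1]

```text
clock: 16.02
eef_pos: [558.8, 217.7, 75.8]
tool_rot: [3.141, 0.0, 1.659]
force: [-0.1, 0.2, 6.2]
width: 15.2
gripper_force: 59.5
```

Call:
carry_out:
  deltas: [0,0,0,0,0,-0.01,1,0,0,0,0,0,-0.03,1,0,0,0,0,0,-0.035,1,0,0,0,0,0,-0.035,1,0,0,0,0,0,-0.025,1,0,0,0,0,0,0,1,0,0,5.5,0,0,0,1,0,0,5.6,0,0,0,1,0,0,0,0,0,0,1]

```text
clock: 17.15
eef_pos: [557.7, 217.3, 208.8]
tool_rot: [-3.139, 0.002, 1.466]
force: [-0.4, 0.5, -2.8]
width: 15.4
gripper_force: 59.7
```

```bash
python3 - <<'E'
from h import *
plan(*bay('green'),214,YD)
E
```

```text
turn [-0.12  0.09 -0.01] shift m [-0.4473  0.104  -0.0052] at [557.7 217.3 208.8] [-3.139e+00  2.000e-03  1.466e+00] t 17.1 F [-0.4  0.5 -2.8] w 15.4 q [-0.15  0.61 -0.43  1.68  0.3   0.92 -0.8 ]
```

Call:
carry_out:
  deltas: [0,0,0,-0.0447,0.0104,-0.001,1,0,0,0,-0.0447,0.0104,0,1,0,0,0,-0.0447,0.0104,0,1,0,0,0,-0.0447,0.0104,0,1,0,0,0,-0.0447,0.0104,0,1,0,0,0,-0.0447,0.0104,0,1,0,0,0,-0.0447,0.0104,0,1,0,0,0,-0.0447,0.0104,0,1,0,0,0,-0.0447,0.0104,0,1,0,0,0,-0.045,0.0104,0,1,0,0,0,0,0,0,1,0,0,0,0,0,0,1]

```text
clock: 18.65
eef_pos: [614.2, -237.4, 210.2]
tool_rot: [-3.14, -0.002, 1.466]
force: [-0.6, -0.2, -2.5]
width: 15.6
gripper_force: 59.7
```

Call:
carry_out:
  deltas: [0,0,0,0,0,0,1,0,0,0,0,0,0,1]

```text
clock: 18.9
eef_pos: [614.9, -236.7, 211.4]
tool_rot: [-3.142, -0.0, 1.467]
force: [0.0, -0.1, -1.8]
width: 15.5
gripper_force: 59.7
```

```bash
python3 - <<'E'
from h import *
plan(*bay('green'),100,YD)
E
```

```text
turn [-0.   -0.02  0.05] shift m [-0.0018 -0.0003  0.1114] at [ 614.9 -236.7  211.4] [-3.142 -0.     1.467] t 18.9 F [ 0.  -0.1 -1.8] w 15.5 q [ 0.57  0.69 -0.43  1.5   0.32  1.02 -0.05]
```

Call:
carry_out:
  deltas: [0,0,0,-0.0015,-0.0005,0.02,1,0,0,0,0,0,0.025,1,0,0,0,0,0,0.025,1,0,0,0,0,0,0.015,1,0,0,0,0,0,0.01,1,0,0,0,0,0,0.01,1,0,0,0,0,0,0.007,1,0,0,0,0,0,0.006,1,0,0,0,0,0,0.006,1,0,0,0,0,0,0.004,1,0,0,0,0,0,0,1,0,0,0,0,0,0,1]

```text
clock: 20.4
eef_pos: [613.9, -239.2, 83.1]
tool_rot: [-3.141, -0.001, 1.465]
force: [0.2, 0.8, -3.1]
width: 15.3
gripper_force: 59.6
```

```bash
python3 - <<'E'
from h import *
plan(*bay('green'),79.8,YD)
E
```

```text
turn [-0.03 -0.03 -0.07] shift m [0.0008 0.0005 0.0033] at [ 613.9 -239.2   83.1] [-3.141e+00 -1.000e-03  1.465e+00] t 20.4 F [ 0.2  0.8 -3.1] w 15.3 q [ 0.54  0.84 -0.37  1.6   0.4   0.78 -0.11]
```

Call:
carry_out:
  deltas: [0,0,0,0,0,0.002,1,0,0,0,0,0,0.002,1,0,0,0,0,0,0.0005,1,0,0,0,0,0,0,1,0,0,0,0,0,0,1]

```text
clock: 21.02
eef_pos: [614.6, -239.1, 79.8]
tool_rot: [3.14, -0.0, 1.465]
force: [-0.8, 4.0, 6.0]
width: 15.0
gripper_force: 60.9
```

Call:
carry_out:
  deltas: [0,0,0,0,0,0,0.05,0,0,0,0,0,0,0.05,0,0,0,0,0,0,0.05,0,0,0,0,0,-0.02,0.05,0,0,0,0,0,-0.035,0.05,0,0,0,0,0,-0.04,0.05,0,0,0,0,0,-0.04,0.05,0,0,-5.6,0,0,0,0.05,0,0,-5.6,0,0,0,0.05,0,0,0,0,0,0,0.05,0,0,0,0,0,0,0.05]

```text
clock: 22.4
eef_pos: [614.1, -239.6, 214.5]
tool_rot: [3.141, 0.0, 1.659]
force: [0.2, 0.1, 0.0]
width: 40.5
gripper_force: 0.0
```

```bash
python3 - <<'E'
from h import *
plan(*drv('yellow'),150,YT)
E
```

```text
turn [ 0.03  0.02 -0.06] shift m [ 0.4603 -0.0889  0.0645] at [ 614.1 -239.6  214.5] [3.141 0.    1.659] t 22.4 F [0.2 0.1 0. ] w 40.5 q [ 0.6   0.7  -0.48  1.5   0.36  1.03  0.12]
```

Call:
carry_out:
  deltas: [0,0,0,0.046,-0.0089,0,0.05,0,0,0,0.046,-0.0089,0,0.05,0,0,0,0.046,-0.0089,0,0.05,0,0,0,0.046,-0.0089,0,0.05,0,0,0,0.046,-0.0089,0,0.05,0,0,0,0.046,-0.0089,0,0.05,0,0,0,0.046,-0.0089,0,0.05,0,0,0,0.046,-0.0089,0,0.05,0,0,0,0.046,-0.0089,0,0.05,0,0,0,0.046,-0.0089,0.02,0.05,0,0,0,0,0,0.044,0.05,0,0,0,0,0,0,0.05]

```text
clock: 23.9
eef_pos: [482.1, 209.8, 147.8]
tool_rot: [-3.136, 0.003, 1.661]
force: [-0.0, -0.9, -0.4]
width: 40.7
gripper_force: 0.0
```

Call:
carry_out:
  deltas: [0,0,0,0,0,0,0.05,0,0,0,0,0,0,0.05]

```text
clock: 24.15
eef_pos: [485.5, 210.5, 151.4]
tool_rot: [3.139, -0.001, 1.659]
force: [0.0, 0.0, 1.0]
width: 40.5
gripper_force: 0.0
```

```bash
python3 - <<'E'
from h import *
plan(*drv('yellow'),74,YT)
cal=ctrl.calibration("wrist"); img=ctrl.get_image("wrist")
for b in blobs(mask(img,'yellow'),300)[:1]: print(*rect(cal,b,120),drv('yellow'),b[:,0].min(0),b[:,0].max(0))
E
```

```text
turn [ 0.16 -0.04 -0.07] shift m [ 0.0005 -0.0009  0.0774] at [485.5 210.5 151.4] [ 3.139e+00 -1.000e-03  1.659e+00] t 24.1 F [0. 0. 1.] w 40.5 q [-0.16  0.6  -0.46  1.93  0.4   0.7  -0.77]
[482.5 212.6] (79.7, 16.8) 0.089 [484.65039968 210.92246304] [302 199] [337 350]
```

Call:
carry_out:
  deltas: [0,0,0,0,-0.002,0.02,0.05,0,0,0,0,0,0.025,0.05,0,0,0,0,0,0.02,0.05,0,0,0,0,0,0.012,0.05,0,0,0,0,0,0,0.05,0,0,0,0,0,0,0.05,0,0,0,0,0,-0.002,1,0,0,0,0,0,-0.001,1,0,0,0,0,0,0,1,0,0,0,0,0,0,1,0,0,0,0,0,0,1]

```text
clock: 25.58
eef_pos: [483.6, 210.8, 77.0]
tool_rot: [3.139, -0.001, 1.66]
force: [1.0, -1.2, 8.7]
width: 15.2
gripper_force: 59.9
```

Call:
carry_out:
  deltas: [0,0,0,0,0,-0.01,1,0,0,0,0,0,-0.03,1,0,0,0,0,0,-0.035,1,0,0,0,0,0,-0.035,1,0,0,0,0,0,-0.025,1,0,0,0,0,0,0,1,0,0,5.5,0,0,0,1,0,0,5.6,0,0,0,1,0,0,0,0,0,0,1]

```text
clock: 26.7
eef_pos: [481.4, 209.9, 209.6]
tool_rot: [-3.139, 0.002, 1.468]
force: [-0.3, 0.3, -1.2]
width: 15.2
gripper_force: 59.3
```

```bash
python3 - <<'E'
from h import *
plan(*bay('yellow'),214,YD)
E
```

```text
turn [-0.12  0.09  0.09] shift m [-0.4321  0.0711 -0.0044] at [481.4 209.9 209.6] [-3.139e+00  2.000e-03  1.468e+00] t 26.7 F [-0.3  0.3 -1.2] w 15.2 q [-0.15  0.51 -0.46  1.88  0.3   0.82 -0.87]
```

Call:
carry_out:
  deltas: [0,0,0,-0.0434,0.0071,-0.001,1,0,0,0,-0.0434,0.0071,0,1,0,0,0,-0.0434,0.0071,0,1,0,0,0,-0.0434,0.0071,0,1,0,0,0,-0.0434,0.0071,0,1,0,0,0,-0.0434,0.0071,0,1,0,0,0,-0.0434,0.0071,0,1,0,0,0,-0.0434,0.0071,0,1,0,0,0,-0.0434,0.0071,0,1,0,0,0,-0.0434,0.0071,0,1,0,0,0,0,0,0,1,0,0,0,0,0,0,1]

```text
clock: 28.2
eef_pos: [507.2, -227.8, 211.0]
tool_rot: [-3.14, -0.001, 1.468]
force: [-0.6, 0.9, -2.0]
width: 15.4
gripper_force: 59.3
```

Call:
carry_out:
  deltas: [0,0,0,0,0,0,1,0,0,0,0,0,0,1]

```text
clock: 28.45
eef_pos: [507.9, -227.4, 211.9]
tool_rot: [-3.142, -0.0, 1.469]
force: [-0.3, -0.2, -1.6]
width: 15.5
gripper_force: 59.3
```

```bash
python3 - <<'E'
from h import *
plan(*bay('yellow'),84,YD)
E
```

```text
turn [-0.   -0.02  0.15] shift m [ 1.000e-04 -9.000e-04  1.279e-01] at [ 507.9 -227.4  211.9] [-3.142 -0.     1.469] t 28.4 F [-0.3 -0.2 -1.6] w 15.5 q [ 0.67  0.55 -0.45  1.8   0.3   0.87 -0.02]
```

Call:
carry_out:
  deltas: [0,0,0,0,-0.0008,0.02,1,0,0,0,0,0,0.025,1,0,0,0,0,0,0.025,1,0,0,0,0,0,0.015,1,0,0,0,0,0,0.01,1,0,0,0,0,0,0.01,1,0,0,0,0,0,0.007,1,0,0,0,0,0,0.006,1,0,0,0,0,0,0.006,1,0,0,0,0,0,0.004,1,0,0,0,0,0,0,1,0,0,0,0,0,0,1]

```text
clock: 29.95
eef_pos: [506.9, -228.1, 83.6]
tool_rot: [-3.141, -0.001, 1.467]
force: [0.4, 2.9, -3.5]
width: 15.3
gripper_force: 59.5
```

Call:
carry_out:
  deltas: [0,0,0,0,0,0.001,1,0,0,0,0,0,0.001,1,0,0,0,0,0,0.001,1,0,0,0,0,0,0,1,0,0,0,0,0,0,1]

```text
clock: 30.58
eef_pos: [507.3, -228.1, 81.1]
tool_rot: [3.141, -0.0, 1.467]
force: [-0.1, 6.0, 2.9]
width: 15.8
gripper_force: 60.3
```

Call:
carry_out:
  deltas: [0,0,0,0,0,0.0005,1,0,0,0,0,0,0,0.05,0,0,0,0,0,0,0.05,0,0,0,0,0,0,0.05,0,0,0,0,0,-0.02,0.05,0,0,0,0,0,-0.035,0.05,0,0,0,0,0,-0.04,0.05,0,0,0,0,0,-0.04,0.05,0,0,-5.6,0,0,0,0.05,0,0,-5.6,0,0,0,0.05,0,0,0,0,0,0,0.05,0,0,0,0,0,0,0.05]

```text
clock: 32.08
eef_pos: [506.8, -228.7, 215.1]
tool_rot: [-3.141, -0.0, 1.66]
force: [0.5, -0.0, 0.3]
width: 40.5
gripper_force: 0.0
```

```bash
python3 - <<'E'
from h import *
plan(*drv('blue'),150,YT)
E
```

```text
turn [-0.02 -0.    0.02] shift m [ 0.4398 -0.035   0.0651] at [ 506.8 -228.7  215.1] [-3.141 -0.     1.66 ] t 32.1 F [ 0.5 -0.   0.3] w 40.5 q [ 0.71  0.55 -0.51  1.79  0.34  0.88  0.14]
```

Call:
carry_out:
  deltas: [0,0,0,0.044,-0.0036,0,0.05,0,0,0,0.044,-0.0036,0,0.05,0,0,0,0.044,-0.0036,0,0.05,0,0,0,0.044,-0.0036,0,0.05,0,0,0,0.044,-0.0036,0,0.05,0,0,0,0.044,-0.0036,0,0.05,0,0,0,0.044,-0.0036,0,0.05,0,0,0,0.044,-0.0036,0,0.05,0,0,0,0.044,-0.0036,0,0.05,0,0,0,0.044,-0.0036,0.02,0.05,0,0,0,0,0,0.045,0.05,0,0,0,0,0,0,0.05]

```text
clock: 33.58
eef_pos: [428.8, 205.5, 148.2]
tool_rot: [-3.136, 0.003, 1.663]
force: [0.1, -1.1, 1.2]
width: 40.3
gripper_force: 0.0
```

Call:
carry_out:
  deltas: [0,0,0,0,0,0,0.05,0,0,0,0,0,0,0.05]

```text
clock: 33.83
eef_pos: [432.2, 206.4, 151.7]
tool_rot: [3.139, -0.001, 1.661]
force: [0.4, -1.5, 0.3]
width: 40.3
gripper_force: 0.0
```

```bash
python3 - <<'E'
from h import *
plan(*drv('blue'),74,YT)
cal=ctrl.calibration("wrist"); img=ctrl.get_image("wrist")
for b in blobs(mask(img,'blue'),300)[:1]: print(*rect(cal,b,120),drv('blue'),b[:,0].min(0),b[:,0].max(0))
E
```

```text
turn [ 0.15 -0.04  0.04] shift m [-0.0001  0.0007  0.0777] at [432.2 206.4 151.7] [ 3.139e+00 -1.000e-03  1.661e+00] t 33.8 F [ 0.4 -1.5  0.3] w 40.3 q [-0.17  0.55 -0.47  2.06  0.42  0.63 -0.84]
[430.  207.8] (80.0, 16.7) 0.087 [432.85620978 206.30057035] [304 200] [340 351]
```

Call:
carry_out:
  deltas: [0,0,0,0,-0.001,0.02,0.05,0,0,0,0,0,0.025,0.05,0,0,0,0,0,0.02,0.05,0,0,0,0,0,0.012,0.05,0,0,0,0,0,0,0.05,0,0,0,0,0,0,0.05,0,0,0,0,0,-0.002,1,0,0,0,0,0,-0.001,1,0,0,0,0,0,0,1,0,0,0,0,0,0,1,0,0,0,0,0,0,1]

```text
clock: 35.25
eef_pos: [430.1, 206.3, 76.6]
tool_rot: [3.141, 0.0, 1.662]
force: [-1.3, -0.5, 4.6]
width: 15.4
gripper_force: 59.5
```

Call:
carry_out:
  deltas: [0,0,0,0,0,-0.01,1,0,0,0,0,0,-0.03,1,0,0,0,0,0,-0.035,1,0,0,0,0,0,-0.035,1,0,0,0,0,0,-0.025,1,0,0,0,0,0,0,1,0,0,5.5,0,0,0,1,0,0,5.6,0,0,0,1,0,0,0,0,0,0,1,0,0,0,0,0,0,1]

```text
clock: 36.5
eef_pos: [429.5, 206.2, 210.7]
tool_rot: [-3.14, 0.001, 1.47]
force: [0.0, 0.2, -2.3]
width: 14.8
gripper_force: 59.2
```

```bash
python3 - <<'E'
from h import *
plan(*bay('blue'),214,YD)
E
```

```text
turn [-0.07  0.04  0.23] shift m [-0.4229  0.1763 -0.0033] at [429.5 206.2 210.7] [-3.14e+00  1.00e-03  1.47e+00] t 36.5 F [ 0.   0.2 -2.3] w 14.8 q [-0.15  0.45 -0.5   2.    0.3   0.77 -0.93]
```

Call:
carry_out:
  deltas: [0,0,0.2,-0.0424,0.0177,-0.001,1,0,0,0,-0.0424,0.0177,0,1,0,0,0,-0.0424,0.0177,0,1,0,0,0,-0.0424,0.0177,0,1,0,0,0,-0.0424,0.0177,0,1,0,0,0,-0.0424,0.0177,0,1,0,0,0,-0.0424,0.0177,0,1,0,0,0,-0.0424,0.0177,0,1,0,0,0,-0.0424,0.0177,0,1,0,0,0,-0.0424,0.0177,0,1,0,0,0,0,0,0,1,0,0,0,0,0,0,1]

```text
clock: 38.0
eef_pos: [560.9, -233.2, 211.6]
tool_rot: [-3.14, -0.001, 1.466]
force: [-0.8, 0.2, -1.5]
width: 15.1
gripper_force: 59.3
```

Call:
carry_out:
  deltas: [0,0,0,0,0,0,1,0,0,0,0,0,0,1]

```text
clock: 38.25
eef_pos: [561.4, -232.7, 212.5]
tool_rot: [-3.142, -0.0, 1.467]
force: [0.3, -0.4, -1.9]
width: 15.3
gripper_force: 59.3
```

```bash
python3 - <<'E'
from h import *
plan(*bay('blue'),84,YD)
E
```

```text
turn [-0.   -0.02  0.04] shift m [-1.000e-04 -6.000e-04  1.285e-01] at [ 561.4 -232.7  212.5] [-3.142 -0.     1.467] t 38.2 F [ 0.3 -0.4 -1.9] w 15.3 q [ 0.63  0.62 -0.46  1.65  0.32  0.94 -0.05]
```

Call:
carry_out:
  deltas: [0,0,0,0,-0.0005,0.02,1,0,0,0,0,0,0.025,1,0,0,0,0,0,0.025,1,0,0,0,0,0,0.015,1,0,0,0,0,0,0.01,1,0,0,0,0,0,0.01,1,0,0,0,0,0,0.007,1,0,0,0,0,0,0.006,1,0,0,0,0,0,0.006,1,0,0,0,0,0,0.004,1,0,0,0,0,0,0,1,0,0,0,0,0,0,1]

```text
clock: 39.75
eef_pos: [560.8, -233.4, 84.1]
tool_rot: [-3.141, -0.001, 1.465]
force: [1.8, 3.6, -4.0]
width: 15.5
gripper_force: 59.5
```

Call:
carry_out:
  deltas: [0,0,0,0,0,0.0015,1,0,0,0,0,0,0.0015,1,0,0,0,0,0,0.001,1,0,0,0,0,0,0,1,0,0,0,0,0,0,1]

```text
clock: 40.38
eef_pos: [561.3, -233.4, 80.7]
tool_rot: [3.141, -0.0, 1.465]
force: [0.7, 5.4, 2.7]
width: 15.4
gripper_force: 60.2
```

Call:
carry_out:
  deltas: [0,0,0,0,0,0.0005,1,0,0,0,0,0,0,0.05,0,0,0,0,0,0,0.05,0,0,0,0,0,0,0.05,0,0,0,0,0,-0.02,0.05,0,0,0,0,0,-0.035,0.05,0,0,0,0,0,-0.04,0.05,0,0,0,0,0,-0.05,0.05,0,0,0,0,0,-0.05,0.05,0,0,0,0.04,0,-0.04,0.05,0,0,0,0.05,0,-0.02,0.05,0,0,0,0.05,0,0,0.05]

```text
clock: 41.88
eef_pos: [576.7, -93.9, 337.0]
tool_rot: [3.137, 0.001, 1.464]
force: [0.4, 0.6, -0.3]
width: 40.5
gripper_force: 0.0
```

Call:
carry_out:
  deltas: [0,0,0,0.02,0,0,0.05,0,0,0,0,0,0,0.05,0,0,0,0,0,0,0.05,0,0,0,0,0,0,0.05]

```text
clock: 42.38
eef_pos: [577.5, -77.1, 334.4]
tool_rot: [-3.141, 0.001, 1.462]
force: [-0.3, 0.4, 0.3]
width: 40.7
gripper_force: 0.0
```

```bash
python3 - <<'E'
from h import *
plan(550,-70,340,1.571); cal=ctrl.calibration("wrist"); img=ctrl.get_image("wrist")
cv2.imwrite("pics/w5.png",np.hstack([img,ctrl.get_image("side")])[:,:,::-1][::1,::1]); 
a=cv2.imread("pics/w5.png"); cv2.imwrite("pics/w5s.png",cv2.resize(a,(800,300),interpolation=cv2.INTER_AREA))
for b in blobs(mask(img,'orange'),200)[:3]: print('orange',b[:,0].mean(0).round(),cv2.contourArea(b),*rect(cal,b,45))
np.savez("w5.npz",**cal)
E
```

```text
turn [-0.04  0.05 -6.27] shift m [ 0.0072 -0.0275 -0.0056] at [577.5 -77.1 334.4] [-3.141e+00  1.000e-03  1.462e+00] t 42.4 F [-0.3  0.4  0.3] w 40.7 q [ 0.42  0.47 -0.52  1.56  0.25  1.18 -0.26]
orange [566.  69.] 577.5 [833.2  13.7] (52.4, 13.6) 0.309
orange [310. 128.] 543.0 [567.6 -14.9] (44.3, 15.6) -1.567
orange [580. 134.] 478.5 [854.2 -52.2] (57.6, 13.4) 0.324
```

View pics/w5s.png

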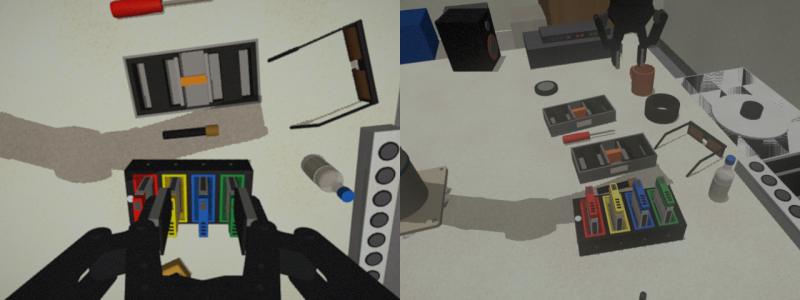

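Left: the empty tray's bar is at (310,128) in the full image. Right: all four drives stand in the bays of their own colours, and the emptied tray still sits on the table. Next I refine the tray orientations from their rims.

```bash
cat >> h.py <<'E'
def tray(img,cal,x0,x1,y0,y1):
    "tray outline in pixel ROI: far rim edge cast at z=45 -> yaw and outline rect"
    g=cv2.medianBlur(cv2.cvtColor(img,cv2.COLOR_RGB2GRAY),3)[y0:y1,x0:x1]
    _,m=cv2.threshold(g,0,255,cv2.THRESH_BINARY_INV+cv2.THRESH_OTSU)
    b=blobs(m,500)[0]+np.array([x0,y0])
    hull=cv2.convexHull(b)
    print('outline z45',*rect(cal,b,45),'px',b[:,0].min(0),b[:,0].max(0))
    cols=np.arange(b[:,0,0].min()+15,b[:,0,0].max()-15)
    top=np.array([[c,b[b[:,0,0]==c,0,1].min()] for c in cols])
    P=cast(cal,top,45)[:,:2].astype(np.float32)
    vx,vy,px,py=cv2.fitLine(P,cv2.DIST_HUBER,0,.01,.01).ravel()
    a=np.arctan(vy/vx); n=np.array([np.sin(a),-np.cos(a)])
    print('far edge yaw',round(float(a),4),'line pt',px,py)
    # ends of far edge -> centre of the tray
    e=P@np.array([np.cos(a),np.sin(a)])
    return a,np.array([px,py]),n
E
python3 - <<'E'
from h import *
img=cv2.imread("pics/w5.png")[:,:640,::-1].copy(); cal=dict(np.load("w5.npz"))
a,p,n=tray(img,cal,185,430,50,195)
bar=np.array([567.6,-14.2]); print('dist bar-far edge (52?)',(bar-p)@n)
print((cast(cal,[[198,95],[418,65]],45)))
E
```

```text
outline z45 [568.8 -16.3] (219.3, 99.9) -1.554 px [200  66] [416 184]
far edge yaw 0.0166 line pt 570.84247 33.01129
dist bar-far edge (52?) 47.15112983734616
[[456.54687671  30.66985128  45.        ]
 [684.04296187  34.69838682  45.        ]]
```

Call:
carry_out:
  deltas: [0,0,9.8,0,0,0,0.05,0,0,9.8,0,0,0,0.05,0,0,9.8,0,0,0,0.05,0,0,9.8,0,0,0,0.05,0,0,9.8,0,0,0,0.05,0,0,9.8,0,0,0,0.05,0,0,9.8,0,0,0,0.05,0,0,9.8,0,0,0,0.05,0,0,0,0,0,0,0.05,0,0,0,0,0,0,0.05]

```text
clock: 43.72
eef_pos: [577.7, -75.0, 334.8]
tool_rot: [-3.142, 0.0, 0.099]
force: [-0.1, 0.7, 0.2]
width: 40.2
gripper_force: 0.0
```

```bash
python3 - <<'E'
from h import *
plan(*TC,200,A)
E
```

```text
turn [-0.    0.    0.58] shift m [-0.0293 -0.2931  0.1348] at [577.7 -75.  334.8] [-3.142  0.     0.099] t 43.7 F [-0.1  0.7  0.2] w 40.2 q [ 0.2   0.44 -0.19  1.56  0.09  1.15 -1.47]
```

Call:
carry_out:
  deltas: [0,0,0.6,-0.0037,-0.042,0.01,0.05,0,0,0,-0.0037,-0.042,0.02,0.05,0,0,0,-0.0037,-0.042,0.02,0.05,0,0,0,-0.0037,-0.042,0.02,0.05,0,0,0,-0.0037,-0.042,0.02,0.05,0,0,0,-0.0037,-0.042,0.02,0.05,0,0,0,-0.0037,-0.041,0.02,0.05,0,0,0,-0.0035,0,0.005,0.05,0,0,0,0,0,0,0.05,0,0,0,0,0,0,0.05,0,0,0,0,0,0,0.05,0,0,0,0,0,0,0.05]

```text
clock: 45.22
eef_pos: [523.3, 213.9, 200.2]
tool_rot: [-3.142, -0.001, 0.085]
force: [0.7, -0.3, 0.5]
width: 40.7
gripper_force: 0.0
```

```bash
python3 - <<'E'
from h import *
plan(*TC,100,A); cal=ctrl.calibration("wrist"); img=ctrl.get_image("wrist"); cv2.imwrite("pics/w6.png",img[:,:,::-1])
for b in blobs(mask(img,'orange'),200)[:3]: print('orange',b[:,0].mean(0).round(),cv2.contourArea(b),*rect(cal,b,45))
E
```

```text
turn [-0.   -0.05 -0.23] shift m [-0.0008 -0.0005  0.1002] at [523.3 213.9 200.2] [-3.142e+00 -1.000e-03  8.500e-02] t 45.2 F [ 0.7 -0.3  0.5] w 40.7 q [-0.3   0.55 -0.21  1.79  0.15  0.82 -2.07]
orange [611. 182.] 2637.0 [567.4  -2.8] (44.8, 39.3) -1.532
orange [324. 221.] 913.0 [519.3 212.8] (44.3, 14.5) -1.484
```

View pics/w6.png

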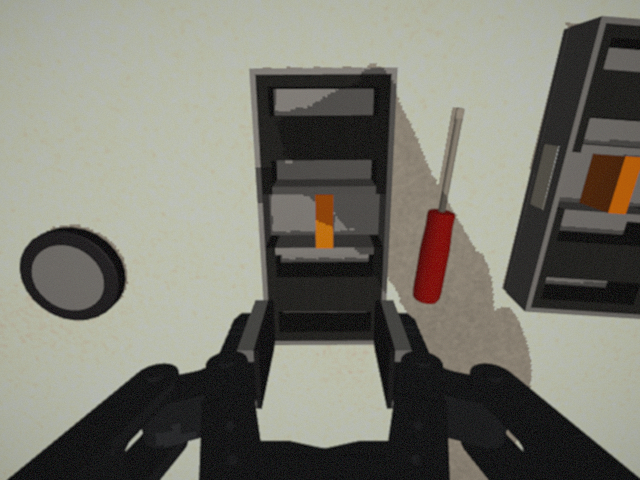

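The bar is at (324,221), or (519.3, 212.8) in the world, centred between the fingers. I descend to pinch it.

Call:
carry_out:
  deltas: [0,0,-0.1,-0.0035,0.0005,0.03,0.05,0,0,0,0,0,0.035,0.05,0,0,0,0,0,0.035,0.05,0,0,0,0,0,0.03,0.05,0,0,0,0,0,0.02,0.05,0,0,0,0,0,0.015,0.05,0,0,0,0,0,0.01,0.05,0,0,0,0,0,0.004,0.05,0,0,0,0,0,0,0.05,0,0,0,0,0,0,0.05,0,0,0,0,0,0,0.05]

```text
clock: 46.65
eef_pos: [519.7, 213.8, 21.3]
tool_rot: [-3.141, -0.001, 0.088]
force: [-0.6, -0.3, 0.2]
width: 40.6
gripper_force: 0.0
```

Call:
carry_out:
  deltas: [0,0,0,0,0,-0.001,1,0,0,0,0,0,0,1,0,0,0,0,0,0,1,0,0,0,0,0,0,1,0,0,0,0,0,0,1,0,0,0,0,0,0,1]

```text
clock: 47.4
eef_pos: [519.7, 213.7, 22.4]
tool_rot: [-3.142, -0.001, 0.088]
force: [0.2, -0.3, 5.6]
width: 12.8
gripper_force: 60.4
```

The grasp point is only 4 mm below the bar's top, so I regrip deeper.

Call:
carry_out:
  deltas: [0,0,0,0,0,0,0.05,0,0,0,0,0,0,0.05,0,0,0,0,0,0.004,0.05,0,0,0,0,0,0.004,0.05,0,0,0,0,0,0,0.05,0,0,0,0,0,0,0.05,0,0,0,0,0,-0.001,1,0,0,0,0,0,-0.001,1,0,0,0,0,0,0,1,0,0,0,0,0,0,1,0,0,0,0,0,0,1]

```text
clock: 48.78
eef_pos: [519.1, 213.5, 15.6]
tool_rot: [3.141, 0.001, 0.088]
force: [-0.2, -0.6, -2.1]
width: 12.9
gripper_force: 59.2
```

Call:
carry_out:
  deltas: [0,0,0,0,0,-0.005,1,0,0,0,0,0,-0.01,1,0,0,0,0,0,-0.02,1,0,0,0,0,0,-0.03,1,0,0,0,0,0,-0.03,1,0,0,0,0,0,-0.02,1,0,0,0,0,0,0,1,0,0,4.1,0,0,0,1,0,0,0,0,0,0,1,0,0,0,0,0,0,1]

```text
clock: 50.02
eef_pos: [518.9, 213.6, 130.2]
tool_rot: [3.141, 0.001, 0.018]
force: [-0.6, -0.3, -2.8]
width: 13.0
gripper_force: 59.0
```

```bash
python3 - <<'E'
from h import *
plan(568.8,-15.0,130,.017); cal=ctrl.calibration("wrist"); img=ctrl.get_image("wrist"); cv2.imwrite("pics/w7.png",img[:,:,::-1])
for b in blobs(mask(img,'orange'),200)[:3]: print('orange',b[:,0].mean(0).round(),cv2.contourArea(b),*rect(cal,b,45))
E
```

```text
turn [0.03 0.06 0.03] shift m [4.600e-02 2.294e-01 2.000e-04] at [518.9 213.6 130.2] [3.141e+00 1.000e-03 1.800e-02] t 50.0 F [-0.6 -0.3 -2.8] w 13.0 q [-0.33  0.64 -0.17  1.86  0.16  0.66 -2.15]
orange [324. 354.] 4601.0 [438.1 211.3] (90.4, 29.4) -1.556
```

View pics/w7.png

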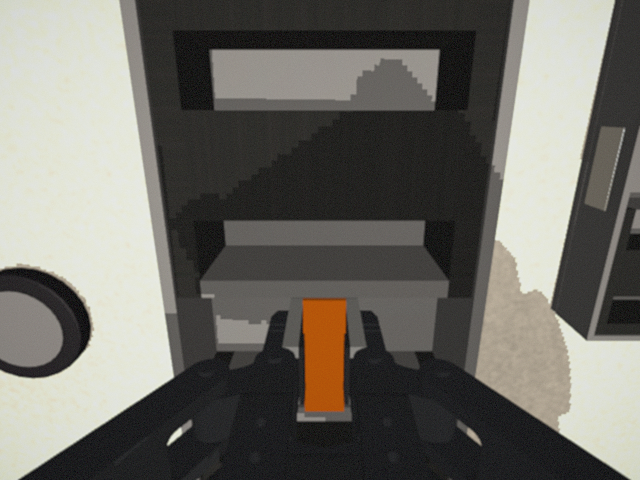

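The tray is held level by its bar and is clear of the table. I carry it over the empty tray.

Call:
carry_out:
  deltas: [0,0,0,0.004,0.018,0,1,0,0,0,0.007,0.034,0,1,0,0,0,0.007,0.034,0,1,0,0,0,0.007,0.034,0,1,0,0,0,0.007,0.034,0,1,0,0,0,0.007,0.034,0,1,0,0,0,0.005,0.028,0,1,0,0,0,0.002,0.013,0,1,0,0,0,0,0,0,1,0,0,0,0,0,0,1,0,0,0,0,0,0,1,0,0,0,0,0,0,1]

```text
clock: 51.58
eef_pos: [569.0, -13.5, 130.9]
tool_rot: [-3.141, -0.0, 0.018]
force: [-0.3, -0.2, -3.8]
width: 13.0
gripper_force: 59.0
```

```bash
python3 - <<'E'
from h import *
plan(568.3,-15.0,61,.017)
a=np.hstack([ctrl.get_image("side")[120:420,200:520],ctrl.get_image("scene")[120:420,150:470]])[:,:,::-1]
cv2.imwrite("pics/s8.png",a)
E
```

```text
turn [-0.02 -0.    0.05] shift m [-0.0008  0.0015  0.0699] at [569.  -13.5 130.9] [-3.141 -0.     0.018] t 51.6 F [-0.3 -0.2 -3.8] w 13.0 q [ 0.11  0.65 -0.2   1.84  0.2   0.67 -1.76]
```

View pics/s8.png

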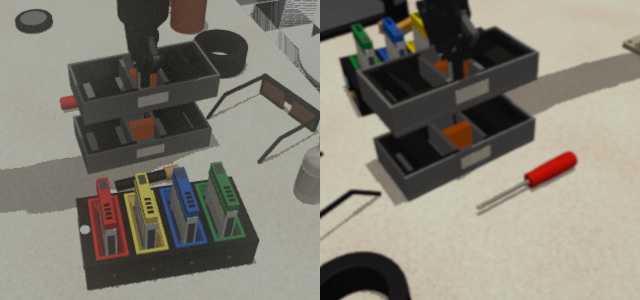

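Both crops show the held tray parallel to the empty one and directly above it, with all four drives seated. I lower it.

Call:
carry_out:
  deltas: [0,0,0,-0.0008,0.0012,0.012,1,0,0,0,0,0,0.015,1,0,0,0,0,0,0.015,1,0,0,0,0,0,0.01,1,0,0,0,0,0,0.006,1,0,0,0,0,0,0.004,1,0,0,0,0,0,0.003,1,0,0,0,0,0,0,1,0,0,0,0,0,0,1,0,0,0,0,0,0,1]

```text
clock: 52.92
eef_pos: [568.5, -15.7, 66.1]
tool_rot: [3.142, -0.001, 0.016]
force: [0.2, -0.7, -3.5]
width: 12.9
gripper_force: 59.1
```

Call:
carry_out:
  deltas: [0,0,0,0,0,0.0015,1,0,0,0,0,0,0.0015,1,0,0,0,0,0,0.001,1,0,0,0,0,0,0,1,0,0,0,0,0,0,1]

```text
clock: 53.55
eef_pos: [568.4, -15.7, 61.8]
tool_rot: [-3.142, -0.0, 0.016]
force: [1.2, 0.0, -2.9]
width: 12.9
gripper_force: 59.1
```

Call:
carry_out:
  deltas: [0,0,0,0,0,0.001,1,0,0,0,0,0,0,1,0,0,0,0,0,0,1]

```text
clock: 53.92
eef_pos: [568.4, -15.7, 60.8]
tool_rot: [3.142, -0.0, 0.016]
force: [-0.6, 0.7, -3.6]
width: 13.1
gripper_force: 59.1
```

Call:
carry_out:
  deltas: [0,0,0,0,0,0.001,1,0,0,0,0,0,0,1,0,0,0,0,0,0,1]

```text
clock: 54.3
eef_pos: [568.5, -15.7, 60.6]
tool_rot: [3.141, -0.001, 0.016]
force: [-1.9, -0.7, 5.9]
width: 13.1
gripper_force: 60.4
```

Contact at 60.6 mm, as predicted. I release and retreat.

Call:
carry_out:
  deltas: [0,0,0,0,0,0,0.05,0,0,0,0,0,0,0.05,0,0,0,0,0,0,0.05,0,0,0,0,0,-0.015,0.05,0,0,0,0,0,-0.03,0.05,0,0,0,0,0,-0.04,0.05,0,0,0,0,0,-0.05,0.05,0,0,0,0,0,-0.05,0.05,0,0,0,0,0,-0.05,0.05,0,0,0,-0.04,0,0,0.05,0,0,0,-0.04,0,0,0.05,0,0,0,0,0,0,0.05]

```text
clock: 55.8
eef_pos: [485.5, -17.2, 296.0]
tool_rot: [3.141, 0.001, 0.016]
force: [0.9, 0.6, 0.2]
width: 40.7
gripper_force: 0.0
```

Call:
carry_out:
  deltas: [0,0,0,0,0,0,0.05,0,0,0,0,0,0,0.05,0,0,0,0,0,0,0.05]

```text
clock: 56.18
eef_pos: [488.9, -16.9, 294.6]
tool_rot: [-3.141, 0.0, 0.016]
force: [-0.4, -0.4, -0.5]
width: 40.5
gripper_force: 0.0
```

```bash
python3 - <<'E'
from h import *
plan(568.3,-15.0,300,.017)
w=ctrl.get_image("wrist"); cal=ctrl.calibration("wrist")
for b in blobs(mask(w,'orange'),200)[:2]: print('orange',*rect(cal,b,90))
a=np.hstack([ctrl.get_image("side")[150:420,220:500],ctrl.get_image("scene")[120:390,150:400],cv2.resize(w,(360,270))])[:,:,::-1]
cv2.imwrite("pics/s9.png",cv2.resize(a,(800,243),interpolation=cv2.INTER_AREA))
E
```

```text
turn [-0.02  0.   -0.04] shift m [ 0.0794 -0.0006 -0.0054] at [488.9 -16.9 294.6] [-3.141  0.     0.016] t 56.2 F [-0.4 -0.4 -0.5] w 40.5 q [ 0.17  0.33 -0.26  1.86  0.1   0.96 -1.69]
orange [568.1 -16.4] (44.0, 14.9) -1.553
```

View pics/s9.png

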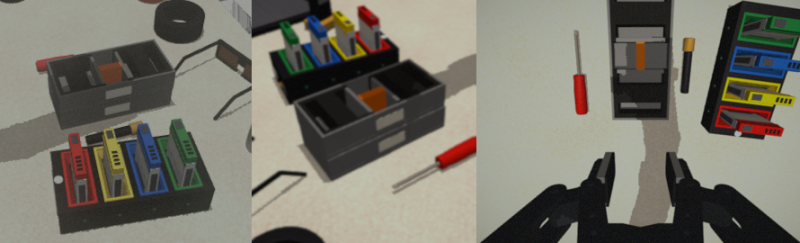

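The picture shows the two trays stacked flush, all four drives seated, and the gripper clear. I hand the job in.

```bash
python3 -c "
from cell import ctrl
print(ctrl.finish_job())"
```

```text
the job is handed in; nothing more can be done
None
```

The job is handed in at about 56 s of the 128 s allowed: the last images show all four drives seated in the bays of their colours and the emptied tray flush on the other; the judge returned no verdict.

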